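# Blow a rinsed tumbler dry at half air

### The job

Take the rinsed blue tumbler off the sloping wire drainer and lower it, upside down, all the way onto the free peg of the cup dryer without dropping it, and let go of it. Then draw the dryer's sprung air slide (the one with the upright red grip) half open, until the grip is level with the red marks, never letting it go anywhere near fully open, and hold it there: it snaps shut when released, so finish while still holding it half open. Leave the orange tumbler on the other peg, the mug, the jar and the soap bottle as they are.

Things in the scene. Friction and masses are not known exactly. Their poses are not given: they have to be found in the camera images.
- blue_tumbler_mid (a point): Centre, half-way up its axis, of the loose blue plastic tumbler: a straight cylinder 56 mm in diameter, 115 mm long, wall 3 mm, base 4 mm thick, 70 to 130 g. Its z axis runs along the tumbler from the closed base to the open mouth (base 57.5 mm behind this point, rim 57.5 mm ahead). At the start it lies in the drainer with the mouth pointing along the drainer's x and 30 degrees below level; upside down on the peg its z axis points straight down.
- blue_tumbler: The same blue tumbler; origin at the centre of the outside of its closed base, z axis towards the open mouth.
- drainer: Fixed cup drainer: green drip tray 180 x 100 x 18 mm with two 6 mm steel wires, 35 mm apart, that slope down 30 degrees along its x axis and turn up at the low end as a stop for the tumbler's rim (the turned-up ends are 22 mm long, square to the slope). The wires lie under the tumbler, so both of its flanks are free for fingers. Origin at the centre of the tray's underside on the table; the tumbler's centre lies 80 mm above it. Its x axis points roughly away from the robot.
- dryer: Fixed cup dryer: grey blower box 220 mm (its x) by 380 mm (its y), deck 75 mm above the table, origin at the centre of its underside, front facing its -x. On the deck: the free air peg at y = +10 mm, x = 0; a second peg at y = +120 mm, x = 0, carrying the orange tumbler; and the air slide at y = -115 mm. Guide rails and brass spring barrels of the slide stand no higher than 16 mm over the deck.
- free_peg_seat (a point): Centre of the free peg's flat white seat ring (76 mm in diameter, top 81 mm above the table), on the peg's axis, z up. The peg is a 22 mm aluminium tube with a domed cap, its top 72 mm above this point; at its foot a cone widens to 44 mm in diameter and centres the tumbler. A tumbler fully down stands with its rim on the ring, its centre 57.5 mm above this point.
- air_slide (a joint): Opening of the sprung air slide in m: 0 shut, 0.03 half open (grip level with the red marks on the guide rails and deck; the white marks are shut and fully open), 0.06 fully open (stop). It opens along the dryer's -x (towards its front). A spring pulls it shut: about 3 N at shut, 8.4 N at half, 14 N fully open.
- slide_grip_mid (a point): Point on the middle axis of the air slide's red upright grip, to pinch it at. The grip is 12 mm thick along the dryer's x, 34 mm wide along its y, 44 mm tall and moves with the slide; this point lies 28 mm above its foot, 16 mm below its top, 116.5 mm above the table. Both broad faces (front and back, facing the dryer's -x and +x) are free for fingers; axes as the dryer's.
- orange_tumbler: Bystander: a like tumbler in orange, loose, upside down on the dryer's second peg, its top 196 mm above the table; origin at its base (now on top).
- mug: Bystander: loose white mug, 76 mm in diameter without its handle, 85 mm tall, beyond the dryer and drainer; origin at the centre of its underside.
- jar: Bystander: loose amber jar with a black lid, 72 mm in diameter, 105 mm tall; origin at the centre of its underside.
- soap: Bystander: loose red soap bottle with a white cap, 56 mm in diameter, 140 mm tall; origin at the centre of its underside.

How it is judged:
By the outcome, as a careful person would: the job done as asked, in the order asked, and still so for the second after the job is handed in, while the arm keeps its last pose, push and grip.
It also fails if it takes over 64 s, if anything falls off the work surface, if the arm or the gripper's body presses on something with over 40 N, if the wrist force passes 120 N, or if a joint passes its speed limit or range.

### The arm

A 6-joint arm with a two-finger parallel gripper is mounted at the origin on the work surface. World frame = base frame: x ahead of the robot, y to its left, z up, the work surface at z = 0. Lengths are in m, angles in degrees, forces in N, time in s.
With the tool pointing down it reaches from about 0.225 to 0.875 m from the base axis. Payload 3.4 kg.
Tool frame: the origin (TCP) lies at the very end of the fingers, on their centre line; the grasp point (between the pads) lies 19 mm behind it; z points along the fingers, x is the direction in which the jaws open and shut, and the axes are right-handed (so a half turn about z gives the same grasp; the last joint's range is limited). The gripper opens to 85 mm and grips with 20 to 120 N. Pads are 22 mm wide; open, the fingers measure 114 mm over their backs; the gripper's body (76 mm by 85 mm) begins 54 mm behind the grasp point. The pads swing forward as they close: fully open they stand 13 mm farther back than shut.
Start: joints at [62.338, 15.808, 86.224, -0, 77.962, -6.933], TCP at [0.204, 0.538, 0.231] pointing down, gripper open.
Joint ranges: [-165.64, 165.64], [-43.16, 119.46], [12.63, 154.43], [-67.54, 247.53], [6.08, 155.33], [-154.97, 154.97]. Speed limits (degrees/s): [147.25, 147.25, 180, 180, 180, 180].

### API

Orientations are given as [roll, pitch, yaw] about the fixed x, y, z axes, in that order (R = Rz(yaw) Ry(pitch) Rx(roll)).
In Python, from cell import bot gives the robot as it stands.
- The arm moves only by the tool arm_command, never from a script. Its argument "increments" is a list of rows, each a list of 5 numbers: the shift along the world's x, y, z in units of 30 mm (1.0 is 30 mm), then the turn about the world's z in units of 6 degrees (1.0 is 6 degrees), then the finger opening in mm, from 0 to 85.4. In form: [[dx, dy, dz, roll, hand], ...]. A call has 1 to 20 rows; each row shifts and turns the commanded pose from where the row before left it; what a row does not reach is not made up. A row lasts 1/8 s, in which the tool goes at most 62.5 mm and 10.7 degrees, less where a joint would pass 70% of its speed; a pose out of reach is approached as far as the arm can. A call is refused whole if a number of a shift passes 1 or a number of a turn 1, either way. A call with a gripper value outside its range is refused whole. The fingers move at their own pace and stop on an object; "force" is the grip in N (left out, the last holds). Time passes only in rows, so rows that do not move let the fingers close. It gives the time, the measured TCP pose, the force and the opening at its end, in the units of the state.
- bot.state(): the state, without advancing time (a new reading comes with each control period).
- bot.capture(name): name is "scene" or "side" or "wrist"; returns a dict with "color" (420x560x3 uint8, red, green, blue), "depth" (420x560 float32, m along the optical axis (not along the pixel's ray), 0 where there is no reading), "fx", "fy", "cx", "cy" (pixels), "eye" and "rotation" of the camera in the world; the wrist camera has in their place "hand_eye" (4x4, takes a point from camera to tool coordinates, whose origin is the TCP and whose axes are the tool frame's). Camera axes: x right, y down, z forward; pixel columns grow to the right and rows downward; lengths in m; the calibration is good to about 2 mm. A picture is of the moment at which its call begins: read the wrist's pose just before it.
- bot.sign_off(): hands the job in, once; it reports no verdict.
The state is a dict: "time": time; "joints": joint angles; "dq": joint speeds; "effort": joint torques, N m; "tcp_pos": TCP position; "eef_rot": TCP orientation; "force": force on the tool from outside, world axes, zero at the start; "ft_torque": the same for the moment, N m; "grip_width": opening from 0.0 (shut) to 1.0 (fully open).
Only numpy, scipy, OpenCV 4.12 (cv2) and the standard library are available. Lean on these libraries where they do the work, as an engineer would, in place of code of your own. Each camera call takes 0.05 s, during which the arm holds its last target.

## Working session

There is one attempt and no reset: what is moved stays moved. The work goes in short steps, Python scripts to look and compute and a tool call to move; the robot and the scene stay as the last step left them, time stands still between calls to the robot, and variables do not carry over. Pictures are saved under pics/ and viewed, and the job is handed in when it is done.

Besides the shell and the picture viewer there is one more tool, called after "Emit:" as name([rows], argument=value, ...), one row to a line, values as JSON. arm_command: Moves the arm, as the interface text tells. Its arguments: {"type":"object","properties":{"increments":{"type":"array"},"force":{"type":"number"}},"required":["increments"]}

```bash
mkdir -p pics; ls; python3 - <<'E'
from cell import bot
import cv2
s=bot.state(); print(s)
for n in ["scene","side","wrist"]:
    c=bot.capture(n); cv2.imwrite(f"pics/{n}0.png",c["color"][:,:,::-1])
    print(n,{k:v for k,v in c.items() if k not in("color","depth")})
E
```

```text
pics
{'time': 0.0, 'joints': array([ 6.23373321e+01,  1.58476812e+01,  8.62962326e+01,  1.14177550e-04,
        7.79607989e+01, -6.93471562e+00]), 'dq': array([ 0.08953547,  0.06720597,  0.05244071, -0.03511341, -0.03914425,
        0.1342167 ]), 'effort': array([-1.62077620e-03, -4.16777337e+01, -2.45801443e+01, -2.15988684e-04,
        1.09177074e-02,  2.28802001e-06]), 'tcp_pos': array([0.20328542, 0.53730053, 0.23043207]), 'eef_rot': array([-1.79987246e+02,  1.03933110e-01,  6.92720353e+01]), 'force': array([0.39841569, 0.32260304, 0.35964071]), 'ft_torque': array([ 0.01107458,  0.00408713, -0.00901193]), 'grip_width': 0.9969324884734921}
scene {'fx': 506.89495695076357, 'fy': 506.89495695076357, 'cx': 280.81073751978244, 'cy': 206.86277787424183, 'eye': array([ 1.61483604, -0.16559372,  0.96667149]), 'rotation': array([-128.6692462 ,    0.94386971,   79.72247504])}
side {'fx': 539.998604185634, 'fy': 539.998604185634, 'cx': 286.93695851312214, 'cy': 209.65534325463682, 'eye': array([0.49633946, 0.97642739, 0.91012421]), 'rotation': array([-127.66597735,   -0.7349469 , -173.18871726])}
wrist {'fx': 336.8183069633679, 'fy': 336.8183069633679, 'cx': 277.51819838582816, 'cy': 208.82504260011876, 'hand_eye': array([[ 9.99999897e-01,  3.66651809e-04,  2.66639425e-04,
         9.52518092e-05],
       [-4.27457078e-04,  9.58491594e-01,  2.85120467e-01,
        -7.32320089e-02],
       [-1.51031712e-04, -2.85120552e-01,  9.58491653e-01,
        -1.43037624e-01],
       [ 0.00000000e+00,  0.00000000e+00,  0.00000000e+00,
         1.00000000e+00]])}
```

View pics/scene0.png

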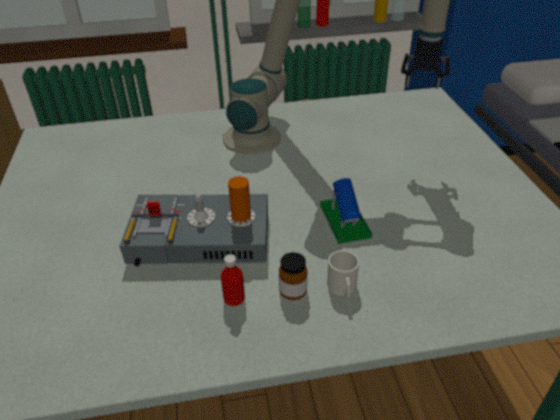

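View pics/side0.png

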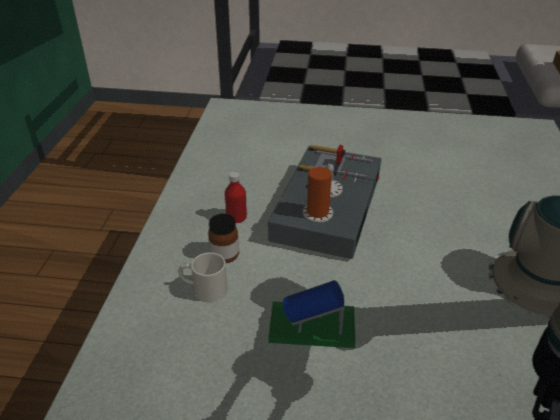

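View pics/wrist0.png

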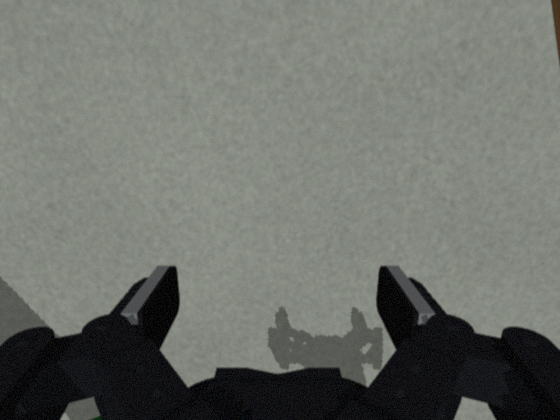

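```bash
cat > h.py <<'E'
import numpy as np, cv2
from cell import bot
from scipy.spatial.transform import Rotation as Ro
def cap(n):
    s=bot.state(); c=bot.capture(n)
    if n=="wrist":
        T=np.eye(4);T[:3,:3]=Ro.from_euler('xyz',s['eef_rot'],degrees=True).as_matrix();T[:3,3]=s['tcp_pos']
        M=T@c['hand_eye'];c['R']=M[:3,:3];c['eye']=M[:3,3]
    else: c['R']=Ro.from_euler('xyz',c['rotation'],degrees=True).as_matrix()
    v,u=np.mgrid[0:420,0:560]
    r=np.dstack([(u-c['cx'])/c['fx'],(v-c['cy'])/c['fy'],np.ones_like(u,float)])
    c['ray']=r@c['R'].T
    c['P']=c['eye']+c['ray']*c['depth'][...,None]
    c['hsv']=cv2.cvtColor(c['color'],cv2.COLOR_RGB2HSV)
    return c
def mask(c,lo,hi): 
    m=cv2.inRange(c['hsv'],np.array(lo),np.array(hi)); return (m>0)&(c['depth']>0)
def plane(c,m,z):
    r=c['ray'][m]; return c['eye']+r*((z-c['eye'][2])/r[:,2])[:,None]
E
python3 - <<'E'
from h import *
np.set_printoptions(precision=4,suppress=True)
for n in ["scene","side"]:
    c=cap(n); P=c['P']
    cv2.imwrite(f"pics/{n}_big.png",cv2.resize(c['color'][150:320,100:400] if n=="scene" else c['color'][130:360,180:400],None,fx=2.6,fy=2.6,interpolation=cv2.INTER_CUBIC)[:,:,::-1])
    b=mask(c,[108,120,50],[125,255,255])&(P[...,2]<0.2)&(P[...,2]>0.03)&(abs(P[...,0]-.5)<.5)
    Q=P[b]; print(n,"blue",b.sum(),Q.min(0),Q.max(0),np.median(Q,0))
    U,S,V=np.linalg.svd(Q-Q.mean(0),full_matrices=False);print(V,S)
    g=mask(c,[50,120,30],[75,255,255])&(abs(P[...,2]-.018)<.02)&(abs(P[...,0]-.5)<.5)
    Q=plane(c,g,.018); print("green",g.sum(),cv2.minAreaRect((Q[:,:2]*1000).astype(np.float32)))
    d=(abs(P[...,2]-.075)<.006)&(c['hsv'][...,1]<110)&(abs(P[...,0]-.6)<.4)
    d=cv2.morphologyEx(d.astype(np.uint8),cv2.MORPH_OPEN,np.ones((3,3)))
    k,l,st,_=cv2.connectedComponentsWithStats(d); i=1+st[1:,4].argmax(); Q=plane(c,l==i,.075)
    print("deck",st[i],cv2.minAreaRect((Q[:,:2]*1000).astype(np.float32)))
    o=mask(c,[5,180,80],[14,255,255])&(P[...,2]>.18)&(P[...,2]<.21)&(abs(P[...,0]-.5)<.5); print("orange top",o.sum(),P[o].mean(0),P[o].max(0))
    r=(mask(c,[0,150,60],[4,255,255])|mask(c,[175,150,60],[180,255,255]))&(P[...,2]>.085)&(P[...,2]<.145)&(abs(P[...,0]-.5)<.5)
    k,l,st,ce=cv2.connectedComponentsWithStats(r.astype(np.uint8))
    for i in range(1,k):
        if st[i,4]>15: print("red",st[i],P[l==i].mean(0),P[l==i].min(0),P[l==i].max(0))
E
```

```text
scene blue 493 [0.4857 0.1765 0.0301] [0.5883 0.2325 0.1308] [0.5414 0.2004 0.0944]
[[ 0.7747  0.0993 -0.6244]
 [-0.0294 -0.9809 -0.1924]
 [ 0.6316 -0.1674  0.757 ]] [0.7497 0.3283 0.2669]
green 914 ((534.9205932617188, 202.82237243652344), (190.63856506347656, 100.65975952148438), 3.696428060531616)
deck [ 119  194  148   54 4654] ((519.3805541992188, -216.28610229492188), (380.875732421875, 226.7397003173828), 79.38729095458984)
orange top 87 [ 0.5528 -0.0981  0.1909] [ 0.5679 -0.0733  0.199 ]
red [147 201  14  15 142] [ 0.5014 -0.3278  0.1144] [ 0.4938 -0.3438  0.0878] [ 0.5079 -0.3122  0.1353]
red [221 266  22  18 278] [ 0.7734 -0.1463  0.099 ] [ 0.7547 -0.1708  0.085 ] [ 0.7887 -0.1199  0.1201]
side blue 1518 [0.4619 0.1785 0.0401] [0.5855 0.2374 0.1331] [0.5224 0.2244 0.0941]
[[ 0.8868  0.1106 -0.4488]
 [ 0.4223 -0.5884  0.6895]
 [-0.1878 -0.8009 -0.5685]] [1.3811 0.5852 0.3367]
green 2298 ((521.9454956054688, 214.03009033203125), (176.10595703125, 109.82615661621094), 2.6275382041931152)
deck [ 268  154  113   86 4500] ((515.4716796875, -211.56504821777344), (386.5577697753906, 219.26052856445312), 79.72477722167969)
orange top 261 [ 0.535  -0.0915  0.1942] [ 0.5627 -0.0672  0.1996]
red [337 146   6  17  71] [ 0.4945 -0.3181  0.117 ] [ 0.4872 -0.3424  0.0892] [ 0.5008 -0.3078  0.1337]
red [226 182  19  16 220] [ 0.7535 -0.1316  0.0986] [ 0.7314 -0.1571  0.085 ] [ 0.7786 -0.1168  0.1211]
```

View pics/scene_big.png

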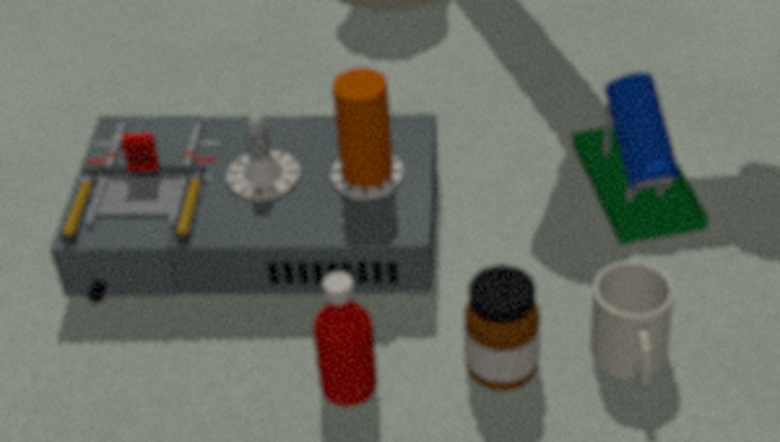

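View pics/side_big.png

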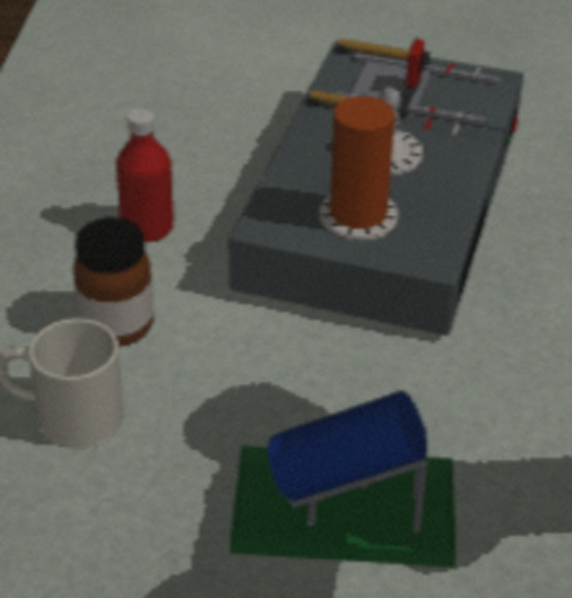

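Emit:
arm_command([
  [0.6,-1,0.5,0,85],
  [0.6,-1,0.5,0.5,85],
  [0.6,-1,0,0.5,85],
  [0.6,-1,0,0.5,85],
  [0.6,-1,0,0.5,85],
  [0.6,-1,0,0.5,85],
  [0.6,-1,0,0.5,85],
  [0.6,-1,0,0.5,85],
  [0.6,-1,0,0.5,85],
  [0.6,-1,0,0.5,85],
  [0.8,-1,0,0.5,85],
  [0.4,-0.2,0,0.2,85],
  [0,0,0,0,85],
  [0,0,0,0,85],
])

```text
time: 2.0
tcp_pos: [0.4189, 0.2021, 0.2612]
eef_rot: [-180.0, -0.0, 100.5]
force: [0.3, 0.2, 0.5]
grip_width: 0.996
```

```bash
python3 - <<'E'
from h import *
np.set_printoptions(precision=4,suppress=True)
c=cap("wrist"); P=c['P']
cv2.imwrite("pics/w1.png",c['color'][:,:,::-1])
b=mask(c,[108,120,40],[125,255,255])&(P[...,2]<0.2)&(P[...,2]>0.03)
Q=P[b]; print(b.sum(),Q.min(0),Q.max(0))
U,S,V=np.linalg.svd(Q-Q.mean(0),full_matrices=False);print(V)
for a in (V[0],):
    a=a*np.sign(a[0]); print("axis yaw",np.degrees(np.arctan2(a[1],a[0])),"pitch",np.degrees(np.arcsin(a[2])))
g=mask(c,[45,100,25],[80,255,255])&(abs(P[...,2]-.018)<.02)
Q=plane(c,g,.018); print("green",cv2.minAreaRect((Q[:,:2]*1000).astype(np.float32)))
E
```

```text
4496 [0.4604 0.1768 0.063 ] [0.5865 0.2323 0.1329]
[[ 0.9601  0.0359 -0.2773]
 [-0.0314  0.9993  0.0206]
 [-0.2778  0.0111 -0.9606]]
axis yaw 2.1420336582546793 pitch -16.09649808132321
green ((521.5906372070312, 205.79708862304688), (182.52999877929688, 98.63572692871094), 2.8280141353607178)
```

View pics/w1.png

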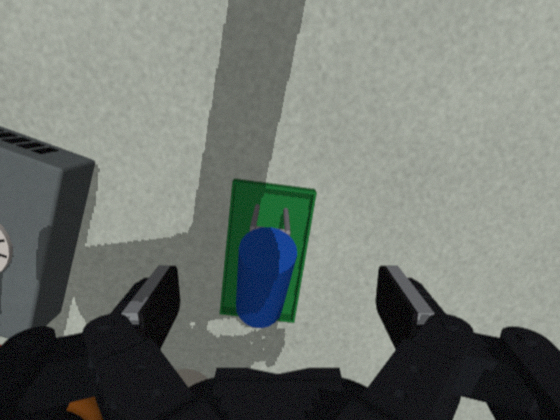

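Emit:
arm_command([
  [0.8,0.08,0,-0.64,85],
  [0.9,0,0,-0.64,85],
  [0.8,0,0,0,85],
  [0,0,-1,0,85],
  [0,0,-1,0,85],
  [0,0,-1,0,85],
  [0,0,-0.8,0,85],
  [0,0,-0.8,0,85],
  [0,0,-0.8,0,85],
  [0,0,-0.5,0,85],
  [0,0,-0.37,0,85],
  [0,0,0,0,85],
], force=25)

```text
time: 3.55
tcp_pos: [0.4941, 0.2043, 0.0728]
eef_rot: [-179.9, 0.0, 92.8]
force: [-0.3, 0.1, 0.1]
grip_width: 0.993
```

Emit:
arm_command([
  [0,0,0,0,60],
  [0,0,0,0,52],
  [0,0,0,0,48],
  [0,0,0,0,48],
  [0,0,0,0,48],
  [0,0,0,0,48],
], force=25)

```text
time: 4.3
tcp_pos: [0.4952, 0.2042, 0.0741]
eef_rot: [179.9, -0.0, 92.8]
force: [-1.3, -1.1, 6.5]
grip_width: 0.659
```

```bash
python3 - <<'E'
from h import *
c=cap("side");cv2.imwrite("pics/s2.png",cv2.resize(c['color'][200:380,230:400],None,fx=3,fy=3)[:,:,::-1])
print(bot.state()['tcp_pos'],bot.state()['force'])
E
```

```text
[0.49519772 0.20416682 0.07413314] [-0.93388586 -0.72768522  6.42288299]
```

View pics/s2.png

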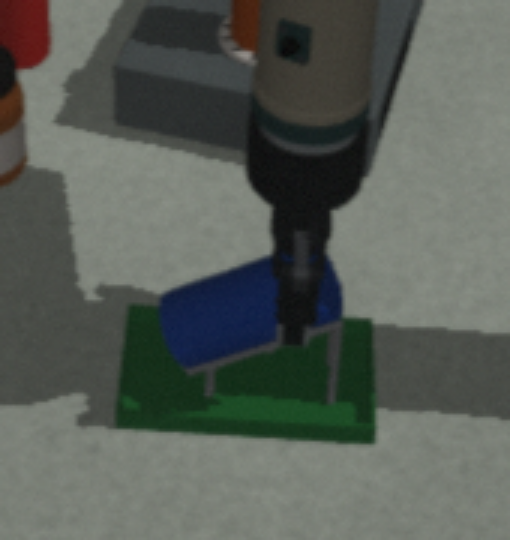

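Emit:
arm_command([
  [0,0,0.3,0,48],
  [0,0,0.6,0,48],
  [0,0,0.8,0,48],
  [0,0,0.8,0,48],
  [0,0,0.8,0,48],
  [0,0,0.6,0,48],
  [0,0,0.3,0,48],
  [0,0,0,0,48],
  [0,0,0,0,48],
], force=25)

```text
time: 5.48
tcp_pos: [0.4939, 0.2041, 0.1983]
eef_rot: [-179.9, 0.0, 92.8]
force: [-0.5, -0.2, -1.2]
grip_width: 0.658
```

```bash
python3 - <<'E'
from h import *
c=cap("side");cv2.imwrite("pics/s3.png",cv2.resize(c['color'][150:380,230:400],None,fx=2.5,fy=2.5)[:,:,::-1])
print(bot.state()['tcp_pos'],bot.state()['force'])
E
```

```text
[0.49389807 0.2040618  0.19825182] [ 0.03274436 -0.27986177 -0.44204136]
```

View pics/s3.png

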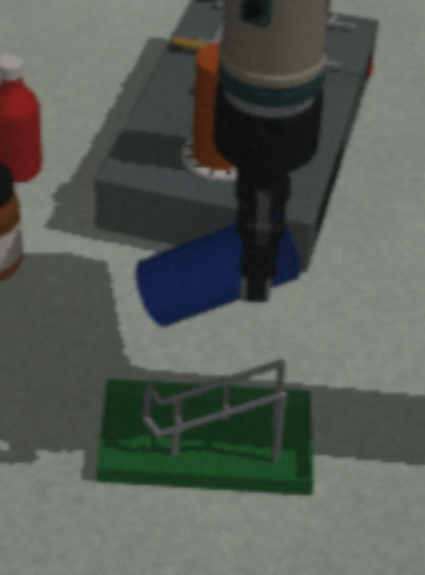

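```bash
python3 - <<'E'
from h import *
np.set_printoptions(precision=4,suppress=True)
O=np.array([.5165,-.214]); ex=np.array([.983,-.182]); ey=np.array([.182,.983])
for n in ["scene","side"]:
    c=cap(n); P=c['P']
    w=mask(c,[0,0,125],[180,70,255])&(abs(P[...,2]-.081)<.012)
    Q=plane(c,w,.081)[:,:2]; loc=np.c_[(Q-O)@ex,(Q-O)@ey]
    for y0 in (10,120):
        k=(np.hypot(loc[:,0],loc[:,1]-y0/1e3)<.05)
        if k.sum()>8: 
            h=cv2.convexHull((Q[k]*1000).astype(np.float32)); print(n,y0,k.sum(),cv2.minEnclosingCircle(h),cv2.minAreaRect(h))
    # peg cylinder points
    pk=(np.hypot(*(P[...,:2]-(O+.01*ey)).transpose(2,0,1))<.025)&(P[...,2]>.135)&(P[...,2]<.16)
    print("peg",pk.sum(),P[pk].mean(0),P[pk].min(0),P[pk].max(0))
E
```

```text
scene 10 184 ((519.6150512695312, -205.21575927734375), 37.8817138671875) ((518.1928100585938, -205.73876953125), (73.80215454101562, 66.28060150146484), 86.01992797851562)
scene 120 45 ((537.1661987304688, -96.57185363769531), 37.513668060302734) ((540.852783203125, -96.8744125366211), (71.81414031982422, 38.86328887939453), 82.08882141113281)
peg 66 [ 0.5241 -0.2057  0.146 ] [ 0.5129 -0.2168  0.1362] [ 0.5325 -0.195   0.1566]
side 120 28 ((538.0479736328125, -65.6998291015625), 17.92550277709961) ((538.1721801757812, -64.75101470947266), (9.663719177246094, 35.75923156738281), 82.54055786132812)<stdin>:14: RuntimeWarning: Mean of empty slice.
  ret = um.true_divide(
Traceback (most recent call last):
ValueError: zero-size array to reduction operation minimum which has no identity
```

Emit:
arm_command([
  [0,-0.2,0.5,-0.15,48],
  [-0.1,-0.5,0.8,-0.15,48],
  [-0.15,-0.8,0.8,-0.15,48],
  [-0.15,-1,0.5,-0.15,48],
  [-0.15,-1,0.13,-0.15,48],
  [-0.15,-1,0,-0.15,48],
  [-0.15,-1,0,-0.15,48],
  [-0.15,-1,0,-0.15,48],
  [-0.15,-1,0,-0.15,48],
  [-0.15,-1,0,-0.15,48],
  [-0.15,-1,0,-0.15,48],
  [-0.15,-1,0,-0.15,48],
  [-0.15,-1,0,-0.15,48],
  [-0.15,-0.9,0,-0.18,48],
  [-0.07,-0.5,0,0,48],
  [0,-0.23,0,0,48],
  [0,0,0,0,48],
  [0,0,0,0,48],
], force=25)

```text
time: 7.88
tcp_pos: [0.4355, -0.1889, 0.2812]
eef_rot: [-180.0, -0.0, 80.1]
force: [-0.9, -0.4, -0.7]
grip_width: 0.664
```

```bash
python3 - <<'E'
from h import *
c=cap("side");cv2.imwrite("pics/s4.png",cv2.resize(c['color'][60:280,240:420],None,fx=2.5,fy=2.5)[:,:,::-1])
P=c['P']
b=mask(c,[108,120,40],[125,255,255])&(P[...,2]>0.1)&(P[...,2]<.4)&(abs(P[...,0]-.5)<.2)
Q=P[b];print(b.sum(),Q.min(0),Q.max(0))
c=cap("scene");cv2.imwrite("pics/c4.png",cv2.resize(c['color'][120:300,100:300],None,fx=3,fy=3)[:,:,::-1])
c=cap("wrist");cv2.imwrite("pics/w4.png",c['color'][:,:,::-1])
P=c['P']
b=mask(c,[108,120,40],[125,255,255])&(P[...,2]>0.1)&(P[...,2]<.4)
Q=P[b];print(b.sum(),Q.min(0),Q.max(0))
print(bot.state()['tcp_pos'],bot.state()['eef_rot'])
E
```

```text
840 [ 0.40162365 -0.21341907  0.24100702] [ 0.52309969 -0.12575493  0.35330033]
21094 [ 0.40003712 -0.21903145  0.29018507] [ 0.48490953 -0.15777309  0.35714605]
[ 0.43552599 -0.18903503  0.28114958] [-1.79998291e+02 -1.79573274e-02  8.00692953e+01]
```

View pics/s4.png

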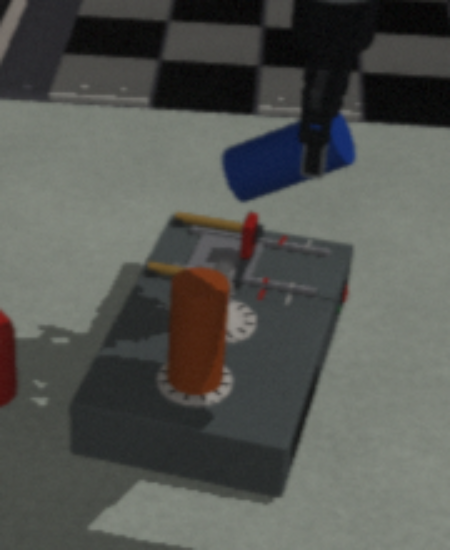

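View pics/c4.png

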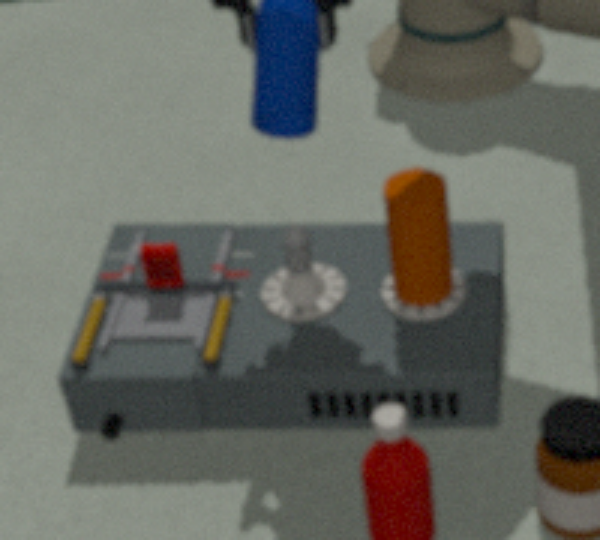

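View pics/w4.png

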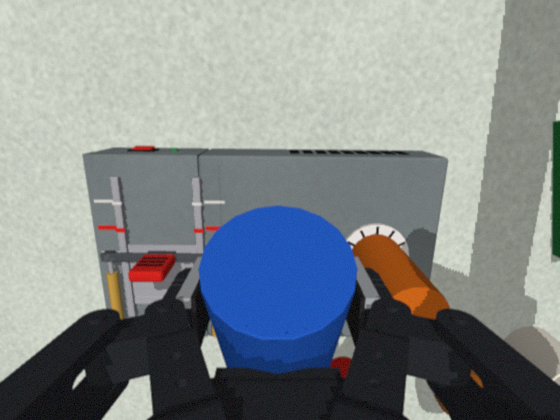

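Emit:
arm_command([
  [0,0,-0.4,0,48],
  [0,0,-0.7,0,48],
  [0,0,-0.7,0,48],
  [0,0,-0.6,0,48],
  [0,0,-0.4,0,48],
  [0,0,-0.3,0,48],
  [0,0,-0.25,0,48],
  [0,0,-0.21,0,48],
  [0,0,0,0,48],
], force=20)

```text
time: 9.15
tcp_pos: [0.4353, -0.1896, 0.1741]
eef_rot: [-180.0, -0.0, 80.0]
force: [-0.1, 0.4, -0.6]
grip_width: 0.661
```

```bash
python3 - <<'E'
from h import *
c=cap("side");cv2.imwrite("pics/s5.png",cv2.resize(c['color'][60:280,240:420],None,fx=2.5,fy=2.5)[:,:,::-1])
c=cap("scene");cv2.imwrite("pics/c5.png",cv2.resize(c['color'][120:300,100:300],None,fx=3,fy=3)[:,:,::-1])
print(bot.state()['tcp_pos'],bot.state()['force'])
E
```

```text
[ 0.43566667 -0.18984814  0.17458508] [-0.11997011  0.63761656 -1.68650146]
```

View pics/s5.png

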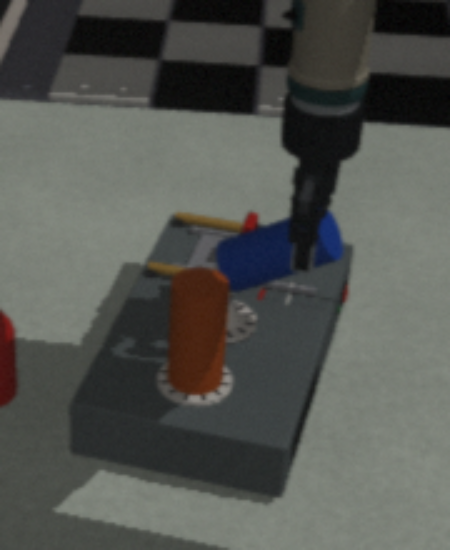

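View pics/c5.png

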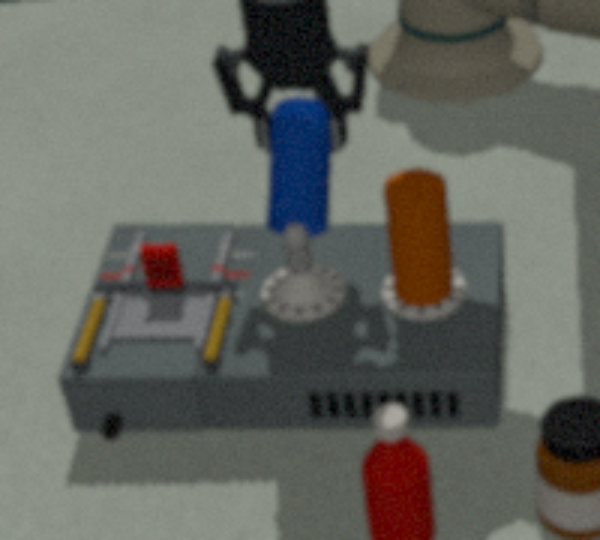

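Emit:
arm_command([
  [0.164,-0.029,0,0,48],
  [0.164,-0.029,0,0,48],
  [0.205,-0.036,0.172,0,48],
  [0.205,-0.036,0.172,0,48],
  [0.231,-0.041,0.132,0,48],
  [0.231,-0.041,0.132,0,48],
  [0,0,0,0,48],
], force=20)

```text
time: 10.12
tcp_pos: [0.4721, -0.196, 0.1927]
eef_rot: [180.0, -0.0, 80.0]
force: [-2.9, -0.1, -1.9]
grip_width: 0.661
```

```bash
python3 - <<'E'
from h import *
c=cap("side");cv2.imwrite("pics/s6.png",cv2.resize(c['color'][60:280,240:420],None,fx=2.5,fy=2.5)[:,:,::-1])
c=cap("scene");cv2.imwrite("pics/c6.png",cv2.resize(c['color'][120:300,100:300],None,fx=3,fy=3)[:,:,::-1])
print(bot.state()['tcp_pos'],bot.state()['force'])
E
```

```text
[ 0.47194823 -0.19602846  0.19269585] [-2.48563402  0.68748811 -1.54803376]
```

View pics/s6.png

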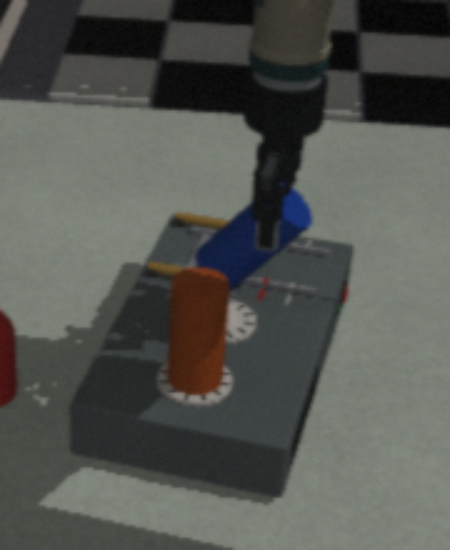

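View pics/c6.png

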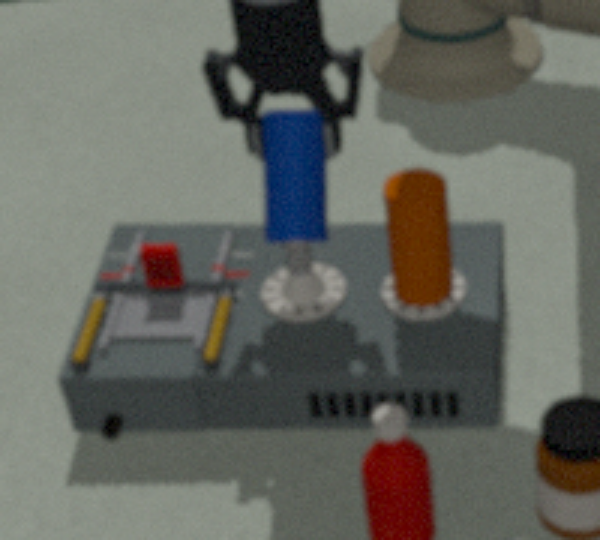

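Emit:
arm_command([
  [0.251,-0.044,0.09,0,48],
  [0.251,-0.044,0.09,0,48],
  [0.263,-0.046,0.045,0,48],
  [0.263,-0.046,0.045,0,48],
  [0.266,-0.047,0,0,48],
  [0.266,-0.047,0,0,48],
  [0,0,0,0,48],
], force=20)

```text
time: 11.1
tcp_pos: [0.519, -0.2045, 0.2009]
eef_rot: [180.0, -0.0, 80.0]
force: [-4.0, 0.4, -0.7]
grip_width: 0.66
```

```bash
cat > look.py <<'E'
from h import *
import sys
t=sys.argv[1]
c=cap("side");cv2.imwrite(f"pics/s{t}.png",cv2.resize(c['color'][60:280,240:420],None,fx=2.5,fy=2.5)[:,:,::-1])
c=cap("scene");cv2.imwrite(f"pics/c{t}.png",cv2.resize(c['color'][120:300,100:300],None,fx=3,fy=3)[:,:,::-1])
c=cap("wrist");cv2.imwrite(f"pics/w{t}.png",c['color'][:,:,::-1])
print(bot.state()['tcp_pos'],bot.state()['force'])
E
python3 look.py 7
```

```text
[ 0.51870358 -0.20438906  0.20093134] [-2.951227    0.66560249 -0.27247514]
```

View pics/s7.png

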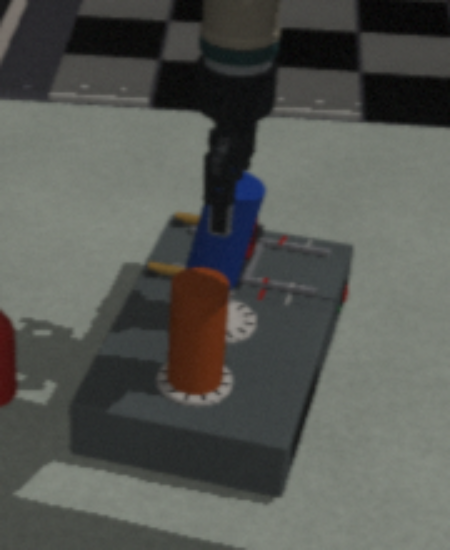

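View pics/c7.png

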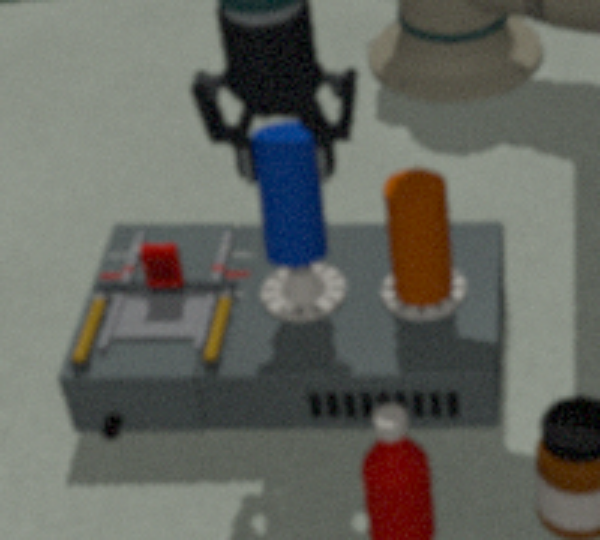

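View pics/w7.png

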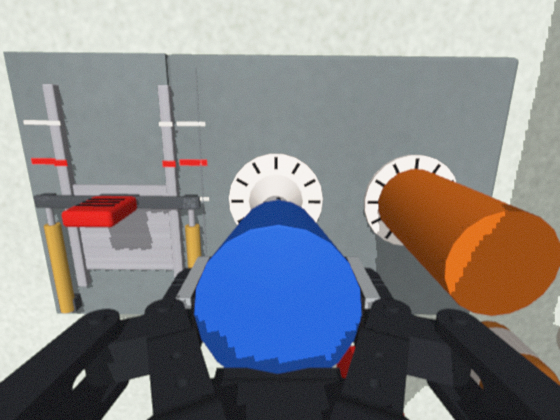

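```bash
cat > tilt.py <<'E'
from h import *
np.set_printoptions(precision=4,suppress=True)
def tilt(c):
    P=c['P']; m=mask(c,[105,120,150],[125,255,255])&(P[...,2]>.15)
    m=cv2.erode(m.astype(np.uint8),np.ones((5,5)))>0
    k,l,st,ce=cv2.connectedComponentsWithStats(m.astype(np.uint8)); i=1+st[1:,4].argmax()
    Q=P[l==i]; q=Q.mean(0)
    for _ in range(3):
        U,S,V=np.linalg.svd(Q-q,full_matrices=False); n=V[2]*np.sign(V[2][2]); r=(Q-q)@n
        Q=Q[abs(r)<.003]; q=Q.mean(0)
    h=cv2.minEnclosingCircle((Q[:,:2]*1000).astype(np.float32))
    return st[i,4],q,n,h
c=cap("wrist"); a,q,n,h=tilt(c)
print(a,q,n,h,"tilt from vert",np.degrees(np.arccos(n[2])),"along d'",np.degrees(np.arctan2(n[:2]@[.985,-.174],n[2])),"lat",np.degrees(np.arctan2(n[:2]@[.174,.985],n[2])))
E
python3 tilt.py
```

```text
14938 [ 0.5047 -0.2011  0.2459] [-0.1869  0.0327  0.9818] ((508.4792175292969, -202.36305236816406), 26.843425750732422) tilt from vert 10.939984281828545 along d' -10.942645501323355 lat -0.017128027937339294
```

Emit:
arm_command([
  [0.265,-0.047,-0.03,0,48],
  [0.265,-0.047,-0.05,0,48],
  [0,0,0,0,48],
], force=20)

```text
time: 11.68
tcp_pos: [0.5346, -0.2073, 0.1986]
eef_rot: [179.9, 0.0, 80.0]
force: [-3.1, 0.7, 1.3]
grip_width: 0.66
```

```bash
python3 tilt.py; python3 -c "
from h import *
print(bot.state()['tcp_pos'],bot.state()['force'])"
```

```text
17310 [ 0.5185 -0.204   0.2405] [-0.8104  0.2829  0.5131] ((524.4452514648438, -204.70974731445312), 26.462051391601562) tilt from vert 59.13273748891947 along d' -58.809778468490784 lat 15.014067560552409
[ 0.53453073 -0.20728193  0.19857787] [-2.80121964  0.20964274  0.38034023]
```

```bash
python3 look.py 8; python3 - <<'E'
from h import *
np.set_printoptions(precision=4,suppress=True)
c=cap("wrist");P=c['P']
m=mask(c,[105,120,100],[125,255,255])&(P[...,2]>.15)
print(m.sum())
for u in range(200,370,20):
    print(u,[f"{P[v,u,2]:.3f}" if m[v,u] else "-" for v in range(180,370,15)])
Q=P[m]; z=Q[:,2]; t=(Q[:,:2]-[.5195,-.205])@[.985,-.174]
print(np.histogram(z,bins=np.arange(.15,.27,.01)))
k=z>np.percentile(z,95)-.02
A=np.c_[t[k],np.ones(k.sum())]
for i in range(5):
    s,r,_,_=np.linalg.lstsq(A,z[k],rcond=None); e=abs(z[k]-A@s); kk=e<.004
    idx=np.where(k)[0][kk]; k=np.zeros_like(k);k[idx]=True; A=np.c_[t[k],np.ones(k.sum())]
print("slope deg",np.degrees(np.arctan(s[0])),k.sum(),t[k].min(),t[k].max())
E
```

```text
[ 0.53443353 -0.2072721   0.19863098] [-3.33211468  0.20165766  1.11690873]
23652
200 ['-', '-', '-', '-', '-', '-', '-', '0.245', '0.245', '0.245', '0.246', '-', '-']
220 ['-', '-', '-', '-', '-', '0.242', '0.245', '0.245', '0.244', '0.246', '0.245', '0.247', '0.245']
240 ['-', '-', '0.190', '0.220', '0.239', '0.244', '0.245', '0.245', '0.245', '0.245', '0.246', '0.247', '0.247']
260 ['-', '0.181', '0.210', '0.230', '0.243', '0.244', '0.245', '0.245', '0.245', '0.245', '0.245', '0.245', '0.246']
280 ['-', '0.186', '0.212', '0.232', '0.244', '0.244', '0.245', '0.244', '0.246', '0.246', '0.245', '0.245', '0.246']
300 ['-', '0.173', '0.209', '0.228', '0.244', '0.244', '0.245', '0.245', '0.245', '0.246', '0.246', '0.246', '0.245']
320 ['-', '-', '0.170', '0.216', '0.236', '0.245', '0.246', '0.245', '0.245', '0.246', '0.246', '0.245', '0.246']
340 ['-', '-', '-', '-', '-', '0.233', '0.245', '0.245', '0.245', '0.245', '0.246', '0.246', '0.245']
360 ['-', '-', '-', '-', '-', '-', '-', '-', '0.246', '0.245', '-', '-', '-']
(array([  224,   270,   312,   374,   446,   541,   675,   848,  1115,
       18759,     0,     0]), array([0.15, 0.16, 0.17, 0.18, 0.19, 0.2 , 0.21, 0.22, 0.23, 0.24, 0.25,
       0.26, 0.27]))
slope deg 2.0357345906750246 18672 -0.020594182597400614 0.029894183837607967
```

View pics/s8.png

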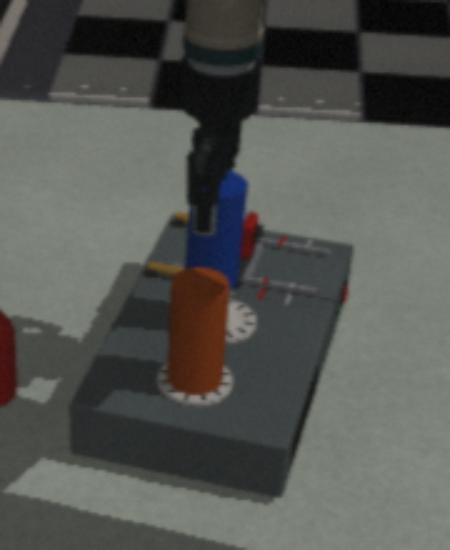

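View pics/w8.png

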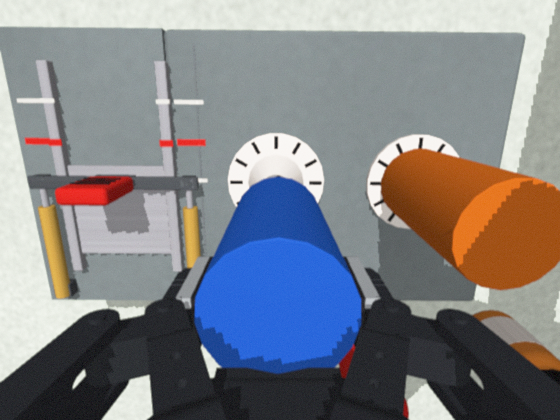

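Emit:
arm_command([
  [0.1,-0.017,0,0,48],
  [0,0,0,0,48],
], force=20)

```text
time: 12.18
tcp_pos: [0.5364, -0.2076, 0.1981]
eef_rot: [-179.9, 0.0, 80.0]
force: [-5.4, 0.2, 1.6]
grip_width: 0.657
```

```bash
cat > tilt2.py <<'E'
from h import *
np.set_printoptions(precision=4,suppress=True)
c=cap("wrist");P=c['P']
m=mask(c,[105,120,100],[125,255,255])&(P[...,2]>.15)
Q=P[m]; z=Q[:,2]; t=(Q[:,:2]-[.5195,-.205])@[.985,-.174]; l=(Q[:,:2]-[.5195,-.205])@[.174,.985]
k=z>np.percentile(z,95)-.012
for i in range(6):
    A=np.c_[t[k],l[k],np.ones(k.sum())]
    s,r,_,_=np.linalg.lstsq(A,z[k],rcond=None); B=np.c_[t,l,np.ones(len(t))]
    k=abs(z-B@s)<.003
print("slope s,l deg",np.degrees(np.arctan(s[:2])),k.sum(),"s",t[k].min(),t[k].max(),"l",np.percentile(l[k],[.2,99.8]),"z0",s[2])
# circle fit on front edge: for lateral bins min t
from scipy.optimize import least_squares
pts=[]
for b in np.arange(-.02,.02,.002):
    q=k&(abs(l-b)<.001); 
    if q.sum()>20: pts.append((np.percentile(t[q],1),b))
pts=np.array(pts); f=least_squares(lambda x:np.hypot(pts[:,0]-x[0],pts[:,1]-x[1])-.028,[.01,0]); print("base centre s,l",f.x,"rms",np.sqrt(np.mean(f.fun**2)))
st=bot.state(); d=st['tcp_pos'][:2]-[.5195,-.205]; print("tcp s,l",d@[.985,-.174],d@[.174,.985],st['tcp_pos'][2],st['force'])
E
python3 tilt2.py
```

```text
slope s,l deg [ 0.6197 -0.0295] 18327 s -0.018434146041471 0.03263654842430382 l [-0.0262  0.0276] z0 0.24472729178659136
base centre s,l [0.0103 0.0007] rms 0.00011932972627744797
tcp s,l 0.017034451539572924 0.00039495723390041616 0.19808165131750838 [-4.2683  0.5223  0.8126]
```

```bash
python3 - <<'E'
from h import *
from scipy.optimize import least_squares
np.set_printoptions(precision=4,suppress=True)
c=cap("wrist");
X=plane(c,np.ones((420,560),bool),.081).reshape(420,560,3)
d=X[...,:2]-[.5195,-.205]; s=d@[.985,-.174]; l=d@[.174,.985]; r=np.hypot(s,l)
w=(c['hsv'][...,2]>150)&(c['hsv'][...,1]<60)&(r<.05)
pts=[]
for a in np.radians(np.arange(120,241,4)):   # toward -s
    q=w&(abs(np.angle(np.exp(1j*(np.arctan2(l,s)-a))))<np.radians(2))
    if q.sum()>3: j=np.argmax(np.where(q,r,0)); pts.append((s.flat[j],l.flat[j]))
pts=np.array(pts);print(len(pts))
f=least_squares(lambda x:np.hypot(pts[:,0]-x[0],pts[:,1]-x[1])-.038,[0,0],loss='soft_l1',f_scale=.001);print("ring centre s,l",f.x,"rms",np.sqrt(np.mean(f.fun**2)))
f=least_squares(lambda x:np.hypot(pts[:,0]-x[0],pts[:,1]-x[1])-x[2],[0,0,.038],loss='soft_l1',f_scale=.001);print(f.x)
E
```

```text
31
ring centre s,l [-0.0125 -0.0024] rms 0.002629465719177929
[-0.0029 -0.0011  0.0466]
```

Emit:
arm_command([
  [-0.16,0.017,0,0,48],
  [-0.16,0.017,0,0,48],
  [-0.162,0.017,0,0,48],
  [0,0,-0.2,0,48],
  [0,0,-0.3,0,48],
  [0,0,-0.3,0,48],
  [0,0,-0.2,0,48],
  [0,0,-0.1,0,48],
  [0,0,0,0,48],
], force=20)

```text
time: 13.4
tcp_pos: [0.5227, -0.2061, 0.165]
eef_rot: [-180.0, -0.0, 80.0]
force: [0.3, -0.7, 0.4]
grip_width: 0.662
```

```bash
python3 tilt2.py; python3 look.py 9
```

```text
slope s,l deg [ 1.7111 -0.0044] 18556 s -0.03226122925474822 0.01817303692253469 l [-0.0272  0.0266] z0 0.21186016807449143
base centre s,l [-0.0039 -0.0003] rms 0.00013039843563430765
tcp s,l 0.0034680455433845816 -0.0005326214773785445 0.16530304179189925 [-0.185  -0.314  -0.9089]
[ 0.52290471 -0.20618016  0.16560759] [ 0.79398259  0.60877573 -0.42729696]
```

View pics/c9.png

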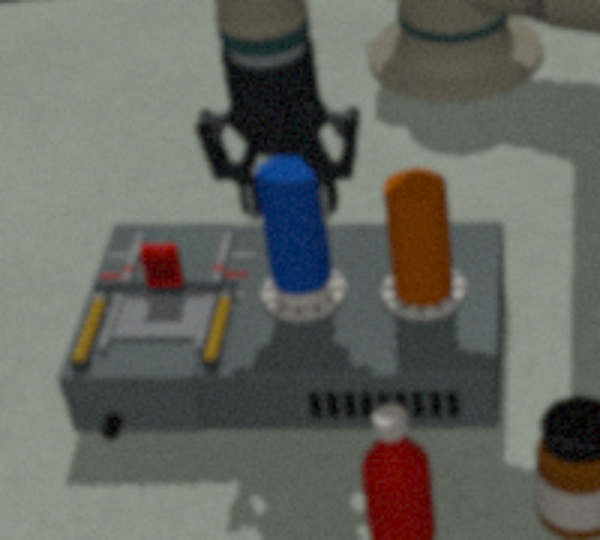

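View pics/w9.png

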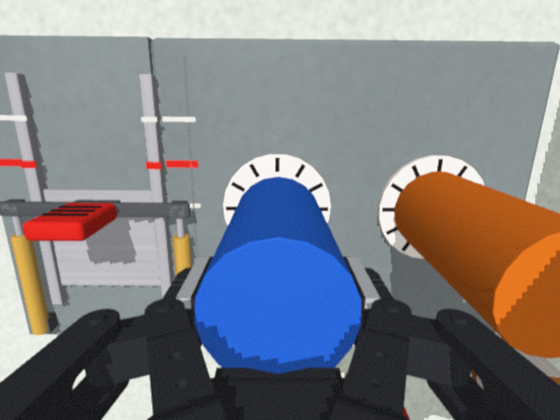

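Emit:
arm_command([
  [0,0,-0.15,0,48],
  [0,0,-0.15,0,48],
  [0,0,-0.1,0,48],
  [0,0,0,0,48],
], force=20)

```text
time: 14.1
tcp_pos: [0.5224, -0.206, 0.1528]
eef_rot: [-180.0, -0.0, 80.0]
force: [0.3, -0.2, -1.0]
grip_width: 0.66
```

Emit:
arm_command([
  [0,0,-0.07,0,48],
  [0,0,-0.07,0,48],
  [0,0,0,0,48],
], force=20)

```text
time: 14.48
tcp_pos: [0.5232, -0.2062, 0.1502]
eef_rot: [179.9, 0.0, 80.0]
force: [0.2, 0.7, 3.8]
grip_width: 0.659
```

```bash
python3 tilt2.py
```

```text
slope s,l deg [ 1.5604 -0.041 ] 18509 s -0.031795704026755675 0.01856889881641352 l [-0.0271  0.0266] z0 0.1970015206807014
base centre s,l [-0.0033 -0.0002] rms 0.00014107451023474336
tcp s,l 0.003935556022188327 -0.0005812797633819122 0.1501769188659246 [0.5759 0.5346 5.7695]
```

Emit:
arm_command([
  [0,0,-0.05,0,48],
  [0,0,0,0,48],
], force=20)

```text
time: 14.78
tcp_pos: [0.5238, -0.2063, 0.15]
eef_rot: [179.8, 0.0, 80.0]
force: [-1.1, 1.1, 11.8]
grip_width: 0.655
```

```bash
python3 tilt2.py; python3 look.py 10
```

```text
slope s,l deg [ 1.2045 -0.0022] 18373 s -0.031168530977614687 0.01963463200771831 l [-0.0271  0.0267] z0 0.19678531255069606
base centre s,l [-0.0026 -0.0002] rms 0.00011238651704972884
tcp s,l 0.004489224824972422 -0.00061559799409778 0.14995864932815134 [-0.9351  0.4965 11.5801]
[ 0.52381217 -0.20636969  0.14999055] [-0.43458905  0.55368766 11.84800332]
```

View pics/c10.png

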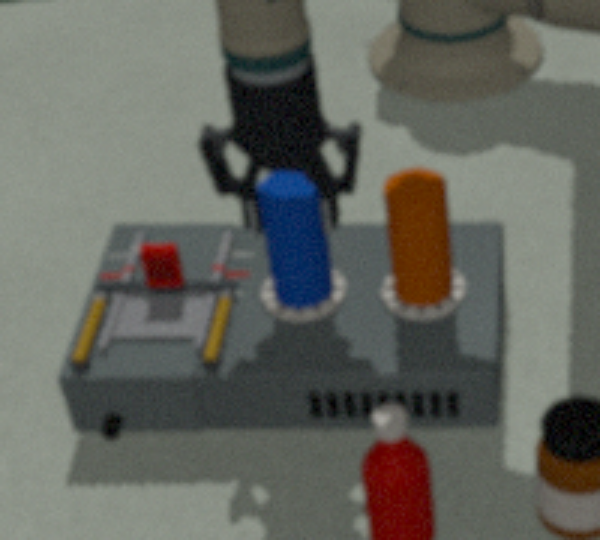

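Emit:
arm_command([
  [0,0,0.05,0,48],
  [0,0,0.03,0,58],
  [0,0,0,0,64],
  [0,0,0,0,72],
  [0,0,0,0,80],
  [0,0,0,0,85],
  [0,0,0,0,85],
], force=20)

```text
time: 15.85
tcp_pos: [0.5227, -0.2061, 0.1499]
eef_rot: [-180.0, -0.0, 80.0]
force: [-0.6, -0.0, -0.9]
grip_width: 0.994
```

```bash
python3 tilt2.py; python3 look.py 11
```

```text
slope s,l deg [ 0.3475 -0.0162] 17074 s -0.029078364849546488 0.01874312205939027 l [-0.0272  0.0266] z0 0.1964343540014086
base centre s,l [-0.0006 -0.0003] rms 0.00013864431719794567
tcp s,l 0.003311463789781078 -0.0005123210316077308 0.14994270836184237 [ 0.32   -0.6636  0.1645]
[ 0.5226926  -0.20606287  0.14996708] [ 1.11201972 -0.00331861 -0.15774344]
```

View pics/w11.png

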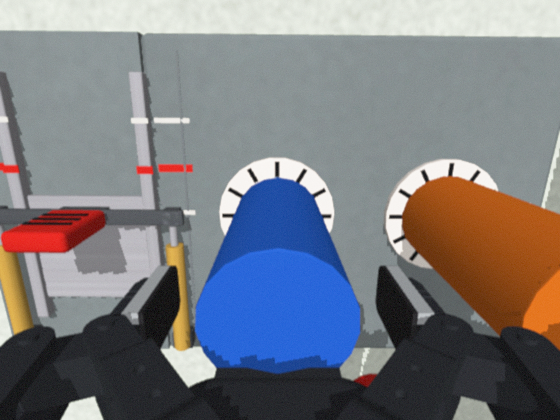

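Emit:
arm_command([
  [0,0,0.4,0,85],
  [0,0,0.8,0,85],
  [0,0,1,0,85],
  [0,0,1,0,85],
  [0,0,0.8,0,85],
  [0,-0.3,0,-1,85],
  [-0.1,-0.3,0,-1,85],
  [-0.1,-0.3,0,-1,80],
  [-0.1,-0.3,0,-1,75],
  [-0.1,-0.3,0,-1,70],
  [-0.1,-0.3,0,-1,65],
  [-0.1,-0.3,0,-1,60],
  [-0.1,-0.3,0,-1,55],
  [-0.1,-0.3,0,-1,50],
  [-0.1,-0.3,0,-1,45],
  [-0.1,-0.3,0,-1,45],
  [0,-0.3,0,-1,45],
  [0,-0.3,0,-1,45],
  [0,-0.2,0,-1,45],
  [0,0,0,-1,45],
], force=20)

```text
time: 18.55
tcp_pos: [0.4928, -0.3297, 0.2708]
eef_rot: [180.0, -0.1, -10.2]
force: [-0.2, 0.0, -0.1]
grip_width: 0.53
```

Emit:
arm_command([
  [0,0,0,0,45],
  [0,0,0,0,45],
])

```text
time: 18.8
tcp_pos: [0.4928, -0.3291, 0.2705]
eef_rot: [180.0, -0.0, -9.9]
force: [0.0, -0.5, 0.2]
grip_width: 0.528
```

```bash
python3 - <<'E'
from h import *
np.set_printoptions(precision=4,suppress=True)
ex=np.array([.985,-.174]);ey=np.array([.174,.985])
for n in ["wrist","scene","side"]:
    c=cap(n);P=c['P'];cv2.imwrite(f"pics/{n}12.png",c['color'][:,:,::-1])
    r=(mask(c,[0,130,50],[4,255,255])|mask(c,[175,130,50],[180,255,255]))&(P[...,2]>.095)&(P[...,2]<.145)&(np.hypot(P[...,0]-.4978,P[...,1]+.328)<.04)
    Q=P[r];d=Q[:,:2]-[.5195,-.205]; s=d@ex; l=d@ey
    print(n,r.sum(),"s",np.percentile(s,[1,50,99]),"l",np.percentile(l,[1,50,99]),"z",np.percentile(Q[:,2],[1,99]))
    t=r&(P[...,2]>.128)
    if t.sum()>20:
        X=plane(c,t,.1325)[:,:2]; print("top",t.sum(),cv2.minAreaRect((X*1000).astype(np.float32)))
st=bot.state();print(st['tcp_pos'],st['eef_rot'],st['grip_width'])
E
```

```text
wrist 591 s [-0.0092 -0.0032  0.0022] l [-0.1415 -0.1224 -0.1087] z [0.0978 0.1341]
top 513 ((494.2694091796875, -327.1030578613281), (33.64305877685547, 11.295405387878418), 80.53413391113281)
scene 140 s [-0.0041  0.0031  0.0093] l [-0.1398 -0.1243 -0.109 ] z [0.0952 0.1358]
top 39 ((502.0063171386719, -327.0227355957031), (31.567859649658203, 17.30304718017578), 78.51484680175781)
side 13 s [-0.0093 -0.0063  0.    ] l [-0.1412 -0.1329 -0.1245] z [0.1201 0.1344]
[ 0.4927 -0.329   0.2702] [179.9939  -0.0148  -9.9379] 0.527450992906191
```

View pics/wrist12.png

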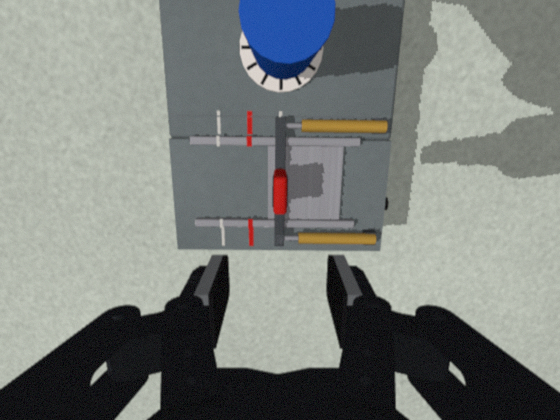

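View pics/scene12.png

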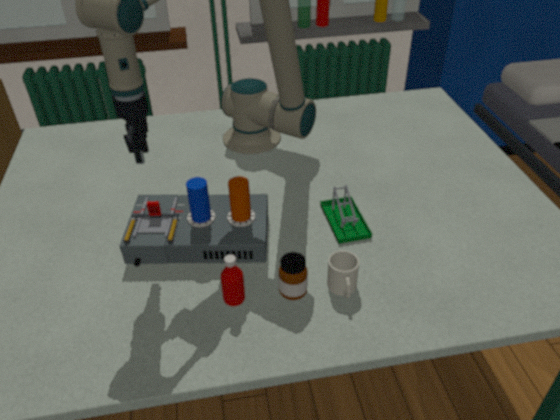

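Emit:
arm_command([
  [0.093,0.067,0,0,45],
  [0,0,-0.5,0,45],
  [0,0,-1,0,45],
  [0,0,-1,0,45],
  [0,0,-0.9,0,45],
  [0,0,-0.8,0,45],
  [0,0,-0.6,0,45],
  [0,0,-0.5,0,45],
  [0,0,-0.41,0,45],
  [0,0,0,0,45],
  [0,0,0,0,45],
], force=30)

```text
time: 20.32
tcp_pos: [0.4959, -0.3274, 0.0992]
eef_rot: [180.0, -0.1, -10.0]
force: [-0.1, 0.8, 1.0]
grip_width: 0.527
```

```bash
python3 look.py 13
```

```text
[ 0.49590775 -0.32743125  0.09947018] [ 0.16674476 -0.15653419  0.23833933]
```

View pics/w13.png

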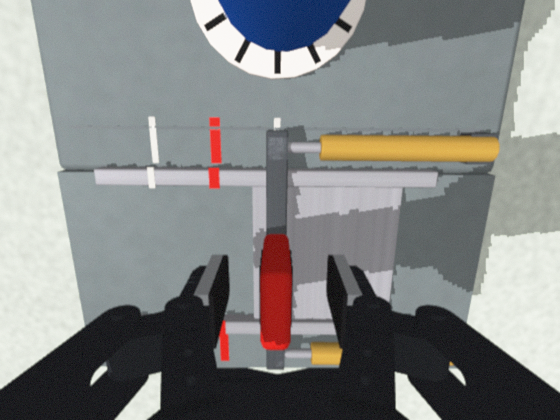

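View pics/c13.png

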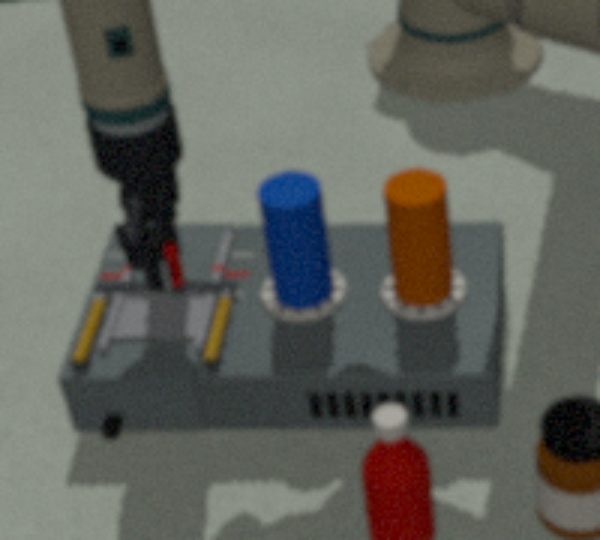

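View pics/s13.png

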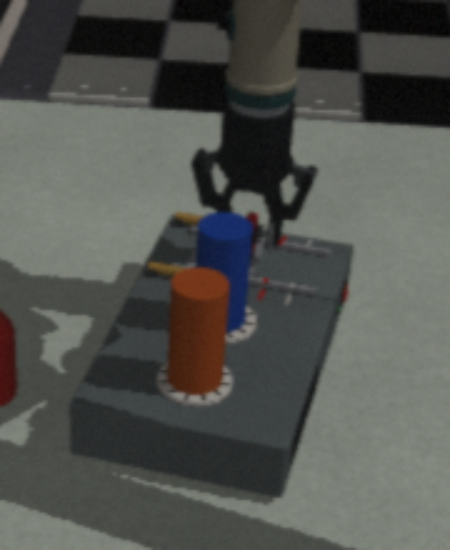

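Emit:
arm_command([
  [0,0,0,0,30],
  [0,0,0,0,18],
  [0,0,0,0,10],
  [0,0,0,0,6],
  [0,0,0,0,6],
  [0,0,0,0,6],
  [0,0,0,0,6],
], force=60)

```text
time: 21.35
tcp_pos: [0.4952, -0.327, 0.099]
eef_rot: [180.0, 0.0, -10.0]
force: [-3.7, -0.1, 5.5]
grip_width: 0.13
```

```bash
python3 look.py 14
```

```text
[ 0.49517073 -0.32705879  0.09897371] [-1.94469972  0.185196    5.54139756]
```

View pics/w14.png

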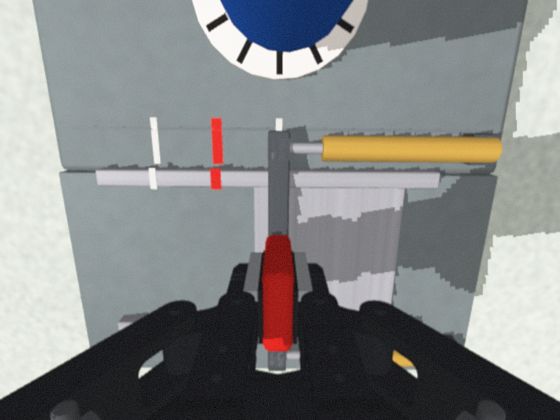

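Emit:
arm_command([
  [-0.1,0.018,0,0,6],
  [-0.14,0.025,0,0,6],
  [-0.14,0.025,0,0,6],
  [-0.14,0.025,0,0,6],
  [-0.14,0.025,0,0,6],
  [-0.14,0.025,0,0,6],
  [-0.1,0.018,0,0,6],
  [-0.05,0.009,0,0,6],
  [0,0,0,0,6],
  [0,0,0,0,6],
], force=60)

```text
time: 22.75
tcp_pos: [0.4692, -0.3223, 0.099]
eef_rot: [180.0, -0.3, -10.0]
force: [7.3, -0.1, 1.1]
grip_width: 0.13
```

```bash
python3 look.py 15
```

```text
[ 0.46928473 -0.32230318  0.09903899] [7.32564199 0.30233152 0.88353387]
```

View pics/w15.png

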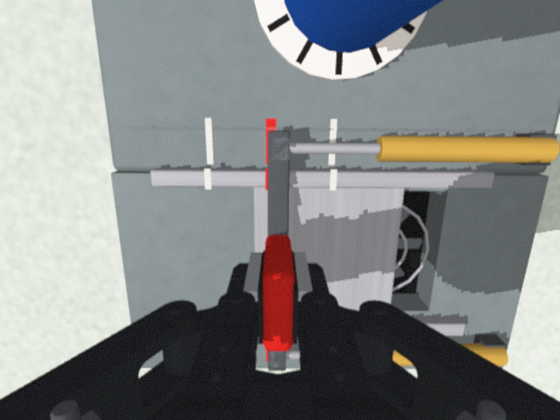

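Emit:
arm_command([
  [-0.07,0.012,0,0,6],
  [-0.06,0.011,0,0,6],
  [0,0,0,0,6],
  [0,0,0,0,6],
  [0,0,0,0,6],
], force=60)

```text
time: 23.52
tcp_pos: [0.4656, -0.3216, 0.099]
eef_rot: [180.0, -0.3, -10.0]
force: [9.1, 1.3, -0.2]
grip_width: 0.136
```

```bash
python3 look.py 16; python3 - <<'E'
import cv2
im=cv2.imread("pics/w16.png");cv2.imwrite("pics/w16z.png",cv2.resize(im[100:260,180:380],None,fx=4,fy=3.7,interpolation=cv2.INTER_NEAREST))
c=__import__("h").cap("scene");cv2.imwrite("pics/c16f.png",c['color'][:,:,::-1])
E
```

```text
[ 0.46565524 -0.32162015  0.09901035] [8.12945759 1.02818808 0.33841559]
```

View pics/w16z.png

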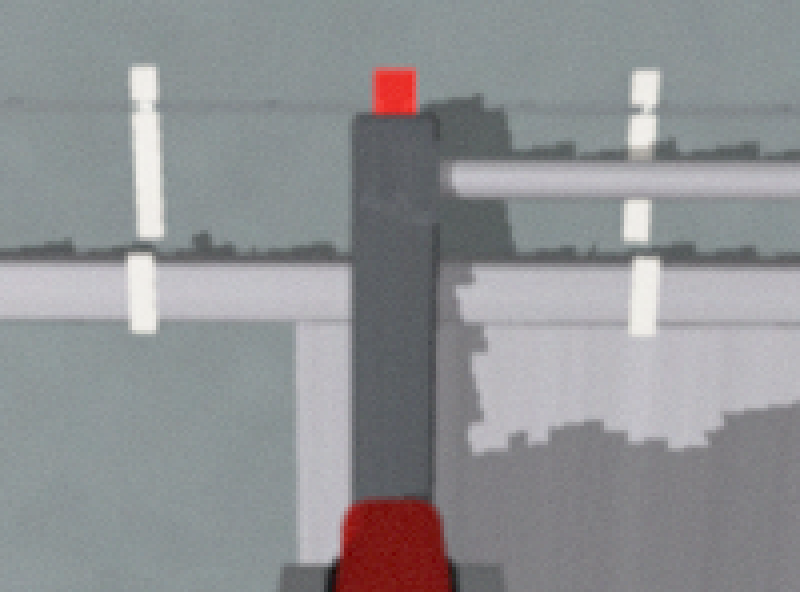

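View pics/c16f.png

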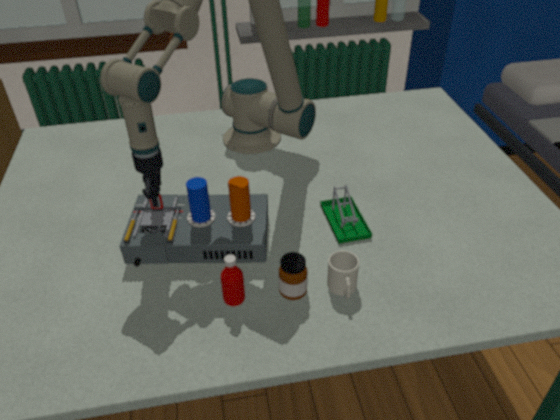

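```bash
python3 -c "
from cell import bot
s=bot.state();print(s['time'],s['tcp_pos'],s['force'],s['grip_width']);print(bot.sign_off())"
```

```text
23.725 [ 0.46566646 -0.32162471  0.09900448] [8.69516661 1.1025319  0.74033869] 0.12992258229870904
the job is handed in; nothing more can be done
None
```

The blue tumbler is upside down on the free peg and released. The air slide is being held half open by the gripper. I handed the job in at 23.7 s of the 64 s allowed; no verdict is reported.

**Tumbler:** I gripped it near its base and lifted it off the drainer. I turned it upright by hooking its mouth over the free peg and drawing it against the peg, with contact forces of about 5 N or less. Then I lowered it onto the seat ring and let go.

After release its top measured 196.4 mm above the table (196 mm expected). It was within 1 mm of the peg axis and tilted about 0.3°.

**Air slide:** I pinched the grip with 60 N and drew it about 30 mm, in two moves that never passed half open. In the last wrist picture the slide bar is centred on the red mark, midway between the white marks. The pull reads about 8.7 N, against the 8.4 N expected at half open.

**Other objects:** the orange tumbler, mug, jar and soap bottle look unmoved in the last scene picture. I did not measure them again.

**Checks that disagreed:**
- One plane fit of the tumbler's tilt read 59° because it took in the side wall. A second fit gave 2°.
- One wrist-camera fit of the seat ring failed (wrong radius), so I centred the tumbler from its contact with the peg instead.

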